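# Grinding balls to the balance

### The arm

A 6-joint arm with a two-finger parallel gripper is mounted at the origin on the work surface. World frame = base frame: x ahead of the robot, y to its left, z up, the work surface at z = 0. Lengths are in m, angles in rad, forces in N, time in s.
With the tool pointing down it reaches from about 0.25 to 0.775 m from the base axis. Payload 8.9 kg.
Tool frame: the origin (TCP) lies where the fingers leave the gripper's body, on its centre line; the fingertips stand 73 mm ahead of it and the grasp point (between the pads) lies 54 mm ahead of it; y points along the fingers, x is the direction in which the jaws open and shut, and the axes are right-handed (so a half turn about y gives the same grasp; the last joint's range is limited). The gripper opens to 85 mm and grips with 20 to 120 N. Pads are 22 mm wide; open, the fingers measure 114 mm over their backs; the gripper's body (76 mm by 85 mm) begins 54 mm behind the grasp point. The pads swing forward as they close: fully open they stand 13 mm farther back than shut.
Start: joints at [-1.386, 0.291, -0.153, 1.127, 0, 1.431], TCP at [0.167, -0.498, 0.304] pointing down, gripper open.
Joint ranges: [-2.52, 2.52], [-0.91, 1.74], [-1.3, 1.37], [-1.96, 2.02], [-1.52, 1.47], [-3.14, 3.14]. Speed limits (rad/s): [2.22, 2.22, 2.79, 3.14, 3.14, 3.14].

### API

Orientations are given as a 3x3 rotation matrix whose columns are the frame's x, y, z axes.
In Python, from plant import * gives the robot as it stands.
- The arm moves only by the shell command python3 -m crank 'ROWS' [FORCE]. ROWS is JSON, a list that holds one entry, the list of rows, each a list of 5 numbers: the finger opening in m, from 0 to 0.0854, then the shift along the tool's x, y, z in m, then the turn about the tool's y in rad. A call has 1 to 12 rows; each row is the pose to reach, as a shift and turn from the pose commanded when the call began, along the tool's axes at that moment; what a row does not reach only later rows make up. A row lasts 1/10 s, in which the tool goes at most 50 mm and 8.59 degrees, less where a joint would pass 70% of its speed; a pose out of reach is approached as far as the arm can. A call with a gripper value outside its range is refused whole. The fingers move at their own pace and stop on an object; FORCE is the grip in N (left out, the last holds). Time passes only in rows, so rows that repeat a pose let the fingers close. It gives the time, the measured TCP pose, the force and the opening at its end, in the units of the state.
- read_state(): the state, without advancing time (a new reading comes with each control period).
- camera(name): name is "side" or "top" or "wrist"; returns the picture (420x560x3 uint8, red, green, blue); there is no depth.
- calibration(name): a dict with "intrinsics" (3x3 intrinsics, pixels), "extrinsics" (4x4, takes a point from world to camera coordinates). Camera axes: x right, y up, looking along -z (the intrinsics and any distortion apply to the point x, -y, -z); pixel columns grow to the right and rows downward; lengths in m; the calibration is good to about 2 mm. A picture is of the moment at which its call begins: read the wrist's pose just before it. calibration takes no time and is no camera call; for the wrist camera it gives the pose at the moment of the call.
- close_job(): hands the job in, once; it reports no verdict.
Trained networks look in the newest picture that a camera, given by its name, has taken for a name from the list of things; names that differ only in an ending like _2 or _b are one class to them, and where a whole thing is asked for, a point or a joint stands for the part that bears it (a point fixed in the world has none). Each returns a list of dicts, best first, with "score" (0 to 1); they miss things now and then, are a little off and sometimes report something else, mostly with a low value. They report only what shows in the picture. A call takes as long as a camera call. They do not tell look-alikes from the thing itself.
- spot_in(name, camera): "location" ([row, column] in pixels, amid what is visible of it).
- spot_point(name, camera): "location" ([row, column] in pixels: a listed point, or the origin of a listed thing).
The state is a dict: "time": time; "q": joint angles; "dq": joint speeds; "tau": joint torques, N m; "ee_pos": TCP position; "orientation": TCP orientation; "contact_force": force on the tool from outside, world axes, zero at the start; "torque": the same for the moment, N m; "finger_gap": finger opening in m.
Only numpy, scipy, OpenCV 4.12 (cv2) and the standard library are available. Lean on these libraries where they do the work, as an engineer would, in place of code of your own. Each camera call takes 0.05 s, during which the arm holds its last target.

### The job

Pick up the blue open tray that holds two loose white grinding balls (it has a carrying handle), carry it level to the laboratory balance, and set it down, without dropping it, in the middle of the steel weighing pan. Both balls must stay in the tray all the way; the grey tray and the stirrer are not part of the job.

Things in the scene. Friction and masses are not known exactly. Their poses are not given: they have to be found in the camera images.
- tray: Blue plastic open tray, 124 (x) x 80 (y) mm, walls 22 mm high, 3 mm thick, 0.15 to 0.31 kg. A carrying handle bridges it lengthwise on two end posts: a bar along the tray's x, 124 long, 12 wide (y), 14 mm high, its middle 80 mm above the tray's underside. Origin: centre of the underside, z up. A grey tray of the same shape (not wanted) stands beside it, centre 140 mm or more away in y.
- ball_a_center (a point): Centre of a loose white ceramic ball, 25 mm in diameter, about 45 g, which rolls freely on the floor of the blue tray.
- ball_b_center (a point): Centre of the second such ball in the blue tray, 25 mm in diameter, about 45 g.
- balance: White bench balance, fixed, left or right of the trays. Its square steel pan, 170 x 170 mm, has its top 78 mm above the bench; nothing on it is higher. Origin: on the bench under the pan's middle; z up, x towards the display. Housing x -100 to +190, y -95 to +95 mm. Other side of the trays: a blue stirrer, 104 mm high. Jar and beaker up to 100 mm high stand beyond, at world x above 0.69 m.
Mind the look-alikes: they are no part of the job. What is meant by the tray is not green or turquoise, and is the larger of those in its own colour.

How it is judged:
On the way:
1. the blue tray is lifted clear of the bench in the gripper (height (world z) of tray above 0.03 m and contact force between the fingers and tray above 1 N), for 0.2 s.
At the end, for the whole second after the job is handed in: The blue tray stands upright (within about 6 degrees) and at rest on the balance's weighing pan, its centre within 25 mm of the pan's middle (any heading), with both white balls lying on the floor inside it (horizontal distance between tray and balance below 0.025 m and z of tray in the frame of balance between 0.072 and 0.084 m and angle between tray's own z axis and vertical below 0.1 rad and linear speed of tray below 0.03 m/s and x of ball_a_center in the frame of tray between -0.055 and 0.055 m and y of ball_a_center in the frame of tray between -0.034 and 0.034 m and z of ball_a_center in the frame of tray between 0.005 and 0.025 m and x of ball_b_center in the frame of tray between -0.055 and 0.055 m and y of ball_b_center in the frame of tray between -0.034 and 0.034 m and z of ball_b_center in the frame of tray between 0.005 and 0.025 m); the robot touches nothing.
It fails at once if the blue tray is tilted by more than 20 degrees (angle between tray's own z axis and vertical above 0.35 rad).
It fails at once if the blue tray is dropped (falls freely from more than about 20 mm: faster than 0.6 m/s while the fingers do not touch it) (linear speed of tray above 0.6 m/s and contact force between the fingers and tray below 0.05 N).
It fails at once if a ball leaves the blue tray (distance between any of ball_a_center, ball_b_center and tray above 0.085 m or y of any of ball_a_center, ball_b_center in the frame of tray above 0.045 m or y of any of ball_a_center, ball_b_center in the frame of tray below -0.045 m).
It also fails if it takes over 43 s, if anything falls off the work surface, if the arm or the gripper's body presses on something with over 40 N, if the wrist force passes 120 N, or if a joint passes its speed limit or range.

## Working session

There is one attempt and no reset: what is moved stays moved. The work goes in short steps, Python scripts to look and compute and a shell command to move; the robot and the scene stay as the last step left them, time stands still between calls to the robot, and variables do not carry over. Pictures are saved under pics/ and viewed, and the job is handed in when it is done.

```bash
mkdir -p pics; ls; python3 - <<'E'
from plant import *
import cv2,numpy as np
s=read_state();print({k:np.round(s[k],3).tolist() for k in s})
for c in ["top","side","wrist"]:
    im=camera(c);cv2.imwrite(f"pics/{c}0.png",im[:,:,::-1])
    print(c,calibration(c))
    for n in ["tray","balance","ball_a_center"]:
        print(n,[(round(d["score"],2),np.round(d["location"]).tolist()) for d in spot_point(n,c)])
E
```

```text
pics
{'time': 0.0, 'q': [-1.386, 0.291, -0.154, 1.127, 0.0, 1.432], 'dq': [0.0, -0.0, 0.001, 0.001, -0.0, -0.0], 'tau': [0.001, -53.714, 33.137, 0.016, -0.0, -0.0], 'ee_pos': [0.167, -0.497, 0.303], 'orientation': [[0.318, -0.0, 0.948], [-0.948, 0.001, 0.318], [-0.001, -1.0, 0.0]], 'contact_force': [0.498, 0.87, -1.002], 'torque': [-0.041, 0.009, -0.013], 'finger_gap': 0.085}
top {'intrinsics': array([[414.91163039,   0.        , 276.64239565],
       [  0.        , 414.91163039, 211.53634159],
       [  0.        ,   0.        ,   1.        ]]), 'extrinsics': array([[ 0.01169979, -0.99964122,  0.02409449, -0.022755  ],
       [ 0.99518011,  0.01398706,  0.09706137, -0.58805566],
       [-0.09736356,  0.02284276,  0.99498671, -0.94832815],
       [ 0.        ,  0.        ,  0.        ,  1.        ]])}
tray [(0.93, [195.0, 251.0]), (0.81, [140.0, 365.0]), (0.79, [292.0, 310.0]), (0.72, [219.0, 311.0]), (0.43, [206.0, 316.0])]
balance [(0.88, [248.0, 111.0])]
ball_a_center [(0.46, [230.0, 307.0])]
side {'intrinsics': array([[482.17198555,   0.        , 283.85064784],
       [  0.      
[... 410 characters left out ...]
2.0, 403.0]), (0.6, [277.0, 202.0])]
balance [(0.63, [168.0, 220.0]), (0.52, [265.0, 286.0])]
ball_a_center [(0.67, [256.0, 267.0])]
wrist {'intrinsics': array([[294.6475869 ,   0.        , 276.88407164],
       [  0.        , 294.6475869 , 211.71263866],
       [  0.        ,   0.        ,   1.        ]]), 'extrinsics': array([[ 3.15855560e-01, -9.48807043e-01, -6.78276462e-04,
        -5.24327127e-01],
       [ 9.05626250e-01,  3.01693833e-01, -2.98030076e-01,
         3.85203355e-02],
       [ 2.82977667e-01,  9.35201915e-02,  9.54556239e-01,
        -3.81736081e-01],
       [ 0.00000000e+00,  0.00000000e+00,  0.00000000e+00,
         1.00000000e+00]])}
tray []
balance []
ball_a_center []
```

View pics/top0.png

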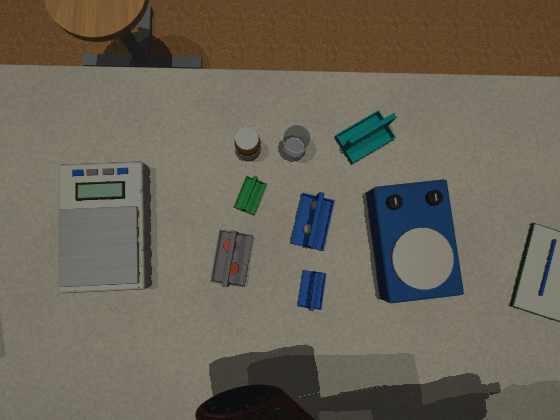

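View pics/side0.png

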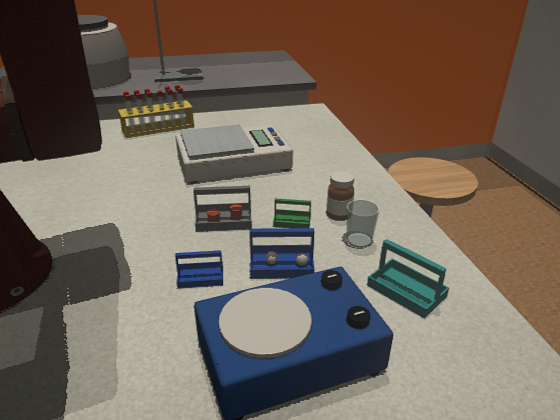

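```bash
python3 - <<'E'
import cv2
im=cv2.imread("pics/top0.png")
a=cv2.resize(im[175:265,270:350],None,fx=6,fy=6,interpolation=cv2.INTER_CUBIC)
b=cv2.resize(im[150:300,45:165],None,fx=3.6,fy=3.6,interpolation=cv2.INTER_CUBIC)[:540]
cv2.imwrite("pics/c_tray.png",a);cv2.imwrite("pics/c_bal.png",b)
s=cv2.imread("pics/side0.png")
cv2.imwrite("pics/c_side.png",cv2.resize(s[220:285,240:325],None,fx=7,fy=7,interpolation=cv2.INTER_CUBIC))
E
```

```text
(no output)
```

View pics/c_tray.png

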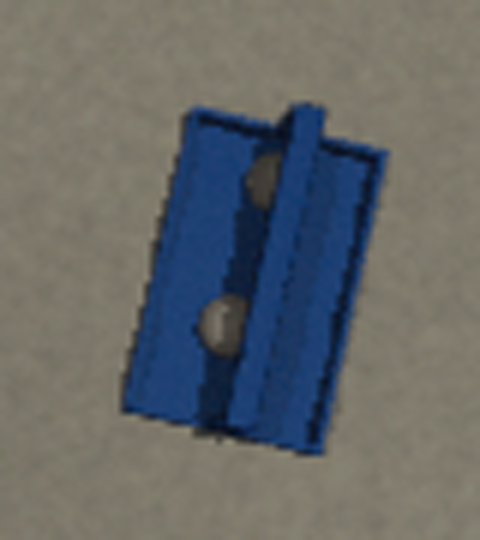

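View pics/c_bal.png

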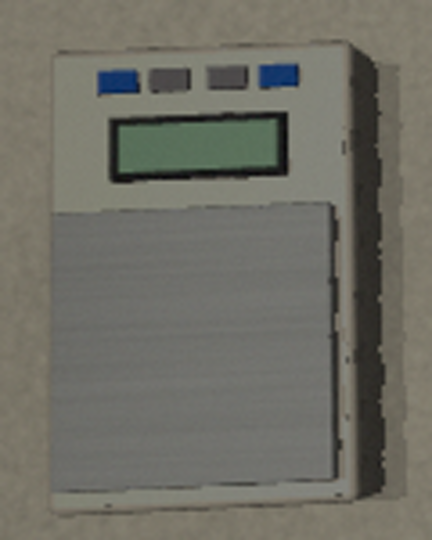

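View pics/c_side.png

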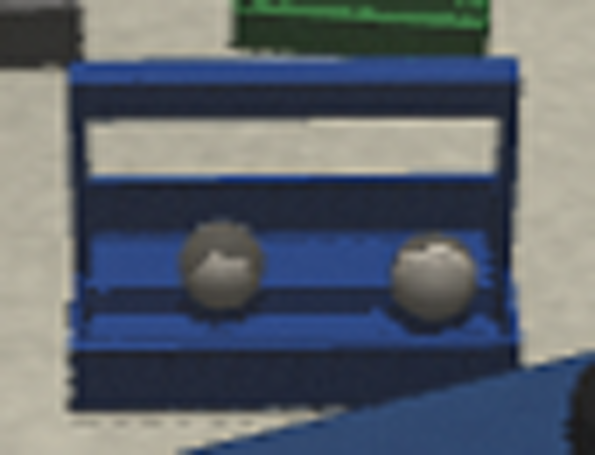

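```bash
cat > h.py <<'E'
import numpy as np,cv2
from plant import *
def ray(c,px,z,cal=None):
    k=cal or calibration(c);K=k["intrinsics"];E=k["extrinsics"];R=E[:3,:3];t=E[:3,3]
    o=-R.T@t;px=np.atleast_2d(px)
    d=np.c_[(px[:,0]-K[0,2])/K[0,0],-(px[:,1]-K[1,2])/K[1,1],-np.ones(len(px))]@R
    return o+d*((z-o[2])/d[:,2])[:,None]
def proj(c,P,cal=None):
    k=cal or calibration(c);K=k["intrinsics"];E=k["extrinsics"]
    p=np.atleast_2d(P)@E[:3,:3].T+E[:3,3]
    return np.c_[K[0,0]*p[:,0]/-p[:,2]+K[0,2],K[1,1]*-p[:,1]/-p[:,2]+K[1,2]]
E
python3 - <<'E'
from h import *
np.set_printoptions(precision=4,suppress=True)
off=np.array([270,175])
rim=np.array([(190,108),(387,152),(322,453),(122,411)])/6+off
bar=np.array([(295,103),(325,106),(258,432),(228,428)])/6+off
pan=np.array([(51,212),(333,204),(336,478),(50,492)])/3.6+[45,150]
for n,p,z in(("rim",rim,.022),("bar",bar,.087),("pan",pan,.078)):
    w=ray("top",p,z);print(n,w[:,:2],"mean",w.mean(0));print([np.linalg.norm(w[i]-w[i-1]) for i in range(4)])
    d=(w[0]+w[1]-w[2]-w[3]);print("yaw",np.arctan2(d[1],d[0]))
so=np.array([240,220])
b2=np.array([(69,62),(517,58),(517,82),(72,83)])/7+so
w=ray("side",b2,.087);print("side bar",w[:,:2],w.mean(0))
E
```

```text
rim [[ 0.6342 -0.0745]
 [ 0.6178 -0.1531]
 [ 0.4983 -0.1273]
 [ 0.5138 -0.0485]] mean [ 0.566  -0.1009  0.022 ]
[np.float64(0.1232612003871163), np.float64(0.08028874605284884), np.float64(0.1222633446669422), np.float64(0.08028772697163848)]
yaw -0.21296283580198258
bar [[ 0.6273 -0.1082]
 [ 0.6264 -0.1194]
 [ 0.5053 -0.0948]
 [ 0.5067 -0.0838]] mean [ 0.5664 -0.1015  0.087 ]
[np.float64(0.12313884722651093), np.float64(0.011225334647941778), np.float64(0.12353527623686056), np.float64(0.01111251040389298)]
yaw -0.2000247932104454
pan [[0.5826 0.4666]
 [0.59   0.2951]
 [0.4231 0.286 ]
 [0.413  0.4567]] mean [0.5022 0.3761 0.078 ]
[np.float64(0.16987688888908734), np.float64(0.17166381038707557), np.float64(0.16719773449322653), np.float64(0.17103442251887258)]
yaw 0.05662439485741897
side bar [[ 0.5093 -0.0841]
 [ 0.629  -0.1104]
 [ 0.6256 -0.1215]
 [ 0.5082 -0.0942]] [ 0.568  -0.1025  0.087 ]
```

Tray candidates in the top view, at (row, col): large blue with two white balls (221,313), small blue (290,312), grey with red things (258,232), small green (195,250), turquoise (140,365). The large blue one is meant: it is blue, the larger of the two blues, and the crop shows it holding both balls. Its centre is about (0.566, -0.101) with yaw -0.207, and the side view agrees to 2 mm. The pan middle is at (0.502, 0.376).

Move to above the handle.

```bash
python3 -m crank '[[[0.085,-0.02,0.01,0.04,-0.14],[0.085,-0.04,0.02,0.08,-0.29],[0.085,-0.06,0.03,0.12,-0.44],[0.085,-0.08,0.04,0.16,-0.59],[0.085,-0.1,0.04,0.2,-0.74],[0.085,-0.12,0.05,0.24,-0.89],[0.085,-0.14,0.05,0.28,-1.04],[0.085,-0.16,0.06,0.32,-1.19],[0.085,-0.18,0.06,0.36,-1.34],[0.085,-0.2,0.07,0.4,-1.49],[0.085,-0.22,0.08,0.44,-1.64],[0.085,-0.23,0.08,0.47,-1.75]]]'
cat > rel.py <<'E'
import sys
from h import *
# rel.py x y z yaw(of tool x)
g=list(map(float,sys.argv[1:5]));s=read_state();R=np.array(s["orientation"]);p=np.array(s["ee_pos"])
y=np.arctan2(R[1,0],R[0,0]);d=-((g[3]-y+np.pi)%(2*np.pi)-np.pi)
print("t",round(float(s["time"]),2),"pos",p.round(4),"yaw",y.round(3),"shift",(R.T@(np.array(g[:3])-p)).round(4),"turn",round(float(d),3),"q",np.round(s["q"],2),"F",np.round(s["contact_force"],1),"gap",s["finger_gap"])
E
python3 rel.py 0.566 -0.101 0.2 1.364
```

```text
time: 1.8
ee_pos: [0.5402, -0.1275, 0.2227]
orientation: [[0.872, -0.001, -0.489], [0.489, 0.001, 0.872], [-0.001, -1.0, 0.002]]
contact_force: [-0.6, -0.4, -0.5]
finger_gap: 0.085
t 1.8 pos [ 0.5402 -0.1275  0.2227] yaw 0.511 shift [0.0354 0.0227 0.0105] turn -0.853 q [-0.36  0.41 -0.21  0.96  0.    0.7 ] F [-0.6 -0.4 -0.5] gap 0.08496441776028085
```

```bash
python3 -m crank '[[[0.085,0.035,0,0.01,-0.15],[0.085,0.035,0,0.01,-0.3],[0.085,0.035,0,0.01,-0.45],[0.085,0.035,0,0.01,-0.6],[0.085,0.035,0,0.01,-0.75],[0.085,0.035,0,0.01,-0.855],[0.085,0.035,0,0.01,-0.855],[0.085,0.035,0,0.01,-0.855]]]'
python3 rel.py 0.566 -0.101 0.134 1.364
python3 - <<'E'
from h import *
im=camera("wrist");cv2.imwrite("pics/w1.png",im[:,:,::-1])
im=camera("top");cv2.imwrite("pics/t1.png",im[:,:,::-1])
E
```

```text
time: 2.6
ee_pos: [0.5653, -0.1045, 0.2239]
orientation: [[0.214, 0.0, -0.977], [0.977, 0.0, 0.214], [0.0, -1.0, -0.0]]
contact_force: [0.8, -0.4, -0.2]
finger_gap: 0.0848
t 2.6 pos [ 0.5653 -0.1045  0.2239] yaw 1.355 shift [0.0036 0.0899 0.0001] turn -0.009 q [-0.31  0.44 -0.15  0.98  0.   -0.09] F [ 0.8 -0.4 -0.2] gap 0.08483432804962623
```

View pics/w1.png

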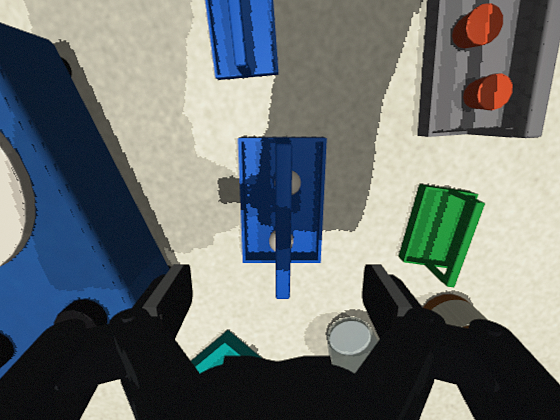

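```bash
python3 - <<'E'
from h import *
w=ray("wrist",[[277,137],[291,137],[277,298],[290,298]],.087);print(w.round(4),w.mean(0))
s=read_state();print(proj("wrist",[[.566,-.101,.087],[.5653,-.1045,.087]]))
E
```

```text
[[ 0.5016 -0.0904  0.087 ]
 [ 0.5037 -0.081   0.087 ]
 [ 0.6259 -0.1179  0.087 ]
 [ 0.6282 -0.1076  0.087 ]] [ 0.56484895 -0.09924517  0.087     ]
[[281.7681405  226.22605893]
 [277.02504368 226.31645158]]
```

```bash
python3 -m crank '[[[0.085,0.004,0.02,0,-0.005],[0.085,0.004,0.05,0,-0.005],[0.085,0.004,0.075,0,-0.005],[0.085,0.004,0.088,0,-0.005],[0.085,0.004,0.09,0,-0.005],[0.085,0.004,0.09,0,-0.005],[0.085,0.004,0.09,0,-0.005]]]'
python3 rel.py 0.566 -0.101 0.134 1.364
python3 - <<'E'
from h import *
im=camera("wrist");cv2.imwrite("pics/w2.png",im[:,:,::-1])
E
```

```text
time: 3.4
ee_pos: [0.5669, -0.1009, 0.1351]
orientation: [[0.207, 0.002, -0.978], [0.978, -0.001, 0.207], [-0.0, -1.0, -0.002]]
contact_force: [-0.0, 0.1, 0.4]
finger_gap: 0.0849
t 3.4 pos [ 0.5669 -0.1009  0.1351] yaw 1.363 shift [-0.0003  0.0011  0.0009] turn -0.001 q [-0.3   0.53 -0.26  0.78  0.   -0.09] F [-0.   0.1  0.4] gap 0.08486792735010955
```

View pics/w2.png

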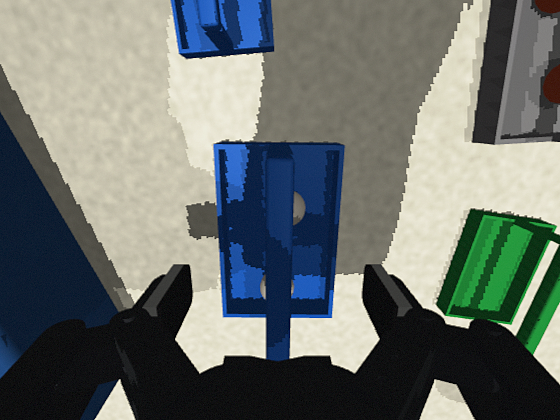

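The bar (col 279) is centred between the fingers (cols 190 and 363), so I close.

```bash
python3 -m crank '[[[0.05,0,0.001,0,0],[0.03,0,0.001,0,0],[0.02,0,0.001,0,0],[0.012,0,0.001,0,0],[0.008,0,0.001,0,0],[0.006,0,0.001,0,0],[0.006,0,0.001,0,0],[0.006,0,0.001,0,0],[0.006,0,0.001,0,0],[0.006,0,0.001,0,0]]]' 60
python3 rel.py 0.566 -0.101 0.264 1.364
```

```text
time: 4.45
ee_pos: [0.5661, -0.1005, 0.1329]
orientation: [[0.206, 0.0, -0.979], [0.979, 0.0, 0.206], [0.0, -1.0, -0.0]]
contact_force: [-0.4, 2.0, 1.2]
finger_gap: 0.0107
t 4.45 pos [ 0.5661 -0.1005  0.1329] yaw 1.363 shift [-0.0005 -0.1311  0.    ] turn -0.001 q [-0.3   0.53 -0.27  0.77  0.   -0.1 ] F [-0.4  2.   1.2] gap 0.010700674751030386
```

```bash
python3 -m crank '[[[0.006,0,-0.002,0,0],[0.006,0,-0.005,0,0],[0.006,0,-0.009,0,0],[0.006,0,-0.014,0,0],[0.006,0,-0.02,0,0],[0.006,0,-0.027,0,0],[0.006,0,-0.034,0,0],[0.006,0,-0.041,0,0],[0.006,0,-0.046,0,0],[0.006,0,-0.049,0,0],[0.006,0,-0.05,0,0],[0.006,0,-0.05,0,0]]]'
python3 rel.py 0.566 -0.101 0.264 1.364
python3 - <<'E'
from h import *
im=camera("side");cv2.imwrite("pics/s3.png",im[:,:,::-1])
E
```

```text
time: 5.65
ee_pos: [0.5661, -0.1006, 0.1829]
orientation: [[0.206, -0.0, -0.978], [0.978, -0.0, 0.206], [-0.0, -1.0, 0.0]]
contact_force: [-0.8, 0.9, -2.8]
finger_gap: 0.0109
t 5.65 pos [ 0.5661 -0.1006  0.1829] yaw 1.363 shift [-0.0004 -0.0811 -0.    ] turn -0.001 q [-0.3   0.48 -0.21  0.89 -0.   -0.1 ] F [-0.8  0.9 -2.8] gap 0.010928334289863496
```

View pics/s3.png

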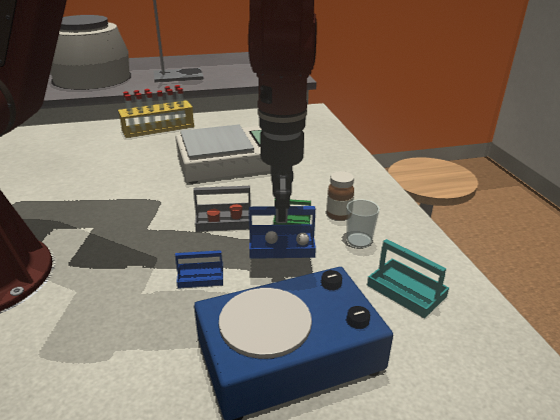

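Lifted level at (row ~230, col 283) with both balls visible in the tray. Now the rest of the lift.

```bash
python3 -m crank '[[[0.006,0,-0.002,0,0],[0.006,0,-0.006,0,0],[0.006,0,-0.012,0,0],[0.006,0,-0.02,0,0],[0.006,0,-0.03,0,0],[0.006,0,-0.04,0,0],[0.006,0,-0.05,0,0],[0.006,0,-0.06,0,0],[0.006,0,-0.068,0,0],[0.006,0,-0.074,0,0],[0.006,0,-0.078,0,0],[0.006,0,-0.08,0,0]]]'
python3 rel.py 0.502 0.376 0.262 1.364
```

```text
time: 6.9
ee_pos: [0.5662, -0.1006, 0.2632]
orientation: [[0.206, 0.0, -0.978], [0.978, -0.0, 0.206], [0.0, -1.0, -0.0]]
contact_force: [0.5, 0.0, -1.7]
finger_gap: 0.0109
t 6.9 pos [ 0.5662 -0.1006  0.2632] yaw 1.363 shift [0.4531 0.0012 0.1611] turn -0.001 q [-0.3   0.41 -0.09  1.07  0.   -0.1 ] F [ 0.5  0.  -1.7] gap 0.010870678160849257
```

```bash
python3 -m crank '[[[0.006,0.001,0,0,0],[0.006,0.004,0,0.0014,0],[0.006,0.009,0,0.0032,0],[0.006,0.016,0,0.0057,0],[0.006,0.025,0,0.0089,0],[0.006,0.036,0,0.0128,0],[0.006,0.048,0,0.0171,0],[0.006,0.06,0,0.0214,0],[0.006,0.072,0,0.0256,0],[0.006,0.084,0,0.0299,0],[0.006,0.096,0,0.0342,0],[0.006,0.108,0,0.0384,0]]]'
python3 -m crank '[[[0.006,0.012,0,0.0043,0],[0.006,0.024,0,0.0085,0],[0.006,0.036,0,0.0128,0],[0.006,0.048,0,0.0171,0],[0.006,0.06,0,0.0214,0],[0.006,0.072,0,0.0256,0],[0.006,0.084,0,0.0299,0],[0.006,0.096,0,0.0342,0],[0.006,0.108,0,0.0384,0],[0.006,0.12,0,0.0427,0],[0.006,0.132,0,0.047,0],[0.006,0.144,0,0.0513,0]]]'
python3 rel.py 0.502 0.376 0.262 1.364
```

```text
time: 8.1
ee_pos: [0.5507, 0.0141, 0.2629]
orientation: [[0.206, 0.0, -0.979], [0.979, 0.0, 0.206], [0.0, -1.0, -0.0]]
contact_force: [0.7, 0.2, -2.5]
finger_gap: 0.0109
time: 9.3
ee_pos: [0.5302, 0.1656, 0.2629]
orientation: [[0.206, 0.0, -0.978], [0.978, 0.0, 0.206], [0.0, -1.0, 0.0]]
contact_force: [0.3, -0.1, -2.7]
finger_gap: 0.0109
t 9.3 pos [0.5302 0.1656 0.2629] yaw 1.363 shift [0.2001 0.0009 0.071 ] turn -0.001 q [ 0.17  0.37 -0.14  1.05  0.    0.38] F [ 0.3 -0.1 -2.7] gap 0.010851415957149526
```

```bash
python3 -m crank '[[[0.006,0.012,0,0.0043,0],[0.006,0.024,0,0.0085,0],[0.006,0.036,0,0.0128,0],[0.006,0.048,0,0.0171,0],[0.006,0.06,0,0.0214,0],[0.006,0.072,0,0.0256,0],[0.006,0.084,0,0.0299,0],[0.006,0.096,0,0.0342,0],[0.006,0.108,0,0.0384,0],[0.006,0.12,0,0.0427,0],[0.006,0.132,0,0.047,0],[0.006,0.144,0,0.0513,0]]]'
python3 -m crank '[[[0.006,0.012,0,0.0042,0],[0.006,0.023,0,0.0081,0],[0.006,0.032,0,0.0113,0],[0.006,0.04,0,0.0141,0],[0.006,0.046,0,0.0162,0],[0.006,0.051,0,0.018,0],[0.006,0.054,0,0.019,0],[0.006,0.056,0,0.0197,0],[0.006,0.057,0,0.02,0],[0.006,0.057,0,0.02,0],[0.006,0.057,0,0.02,0]]]'
python3 rel.py 0.502 0.376 0.214 1.364
python3 - <<'E'
from h import *
for c in("top","side","wrist"):
    im=camera(c);cv2.imwrite(f"pics/{c}4.png",im[:,:,::-1])
E
```

```text
time: 10.5
ee_pos: [0.5097, 0.317, 0.2629]
orientation: [[0.206, -0.0, -0.978], [0.978, -0.0, 0.206], [-0.0, -1.0, 0.0]]
contact_force: [0.0, 0.2, -2.2]
finger_gap: 0.0111
time: 11.6
ee_pos: [0.5021, 0.3757, 0.2629]
orientation: [[0.207, -0.0, -0.978], [0.978, -0.0, 0.207], [-0.0, -1.0, -0.0]]
contact_force: [-0.8, 0.1, -3.0]
finger_gap: 0.0109
t 11.6 pos [0.5021 0.3757 0.2629] yaw 1.363 shift [0.0003 0.0489 0.0002] turn -0.001 q [ 0.53  0.51  0.07  1.13 -0.    0.73] F [-0.8  0.1 -3. ] gap 0.01085161766877821
```

View pics/side4.png

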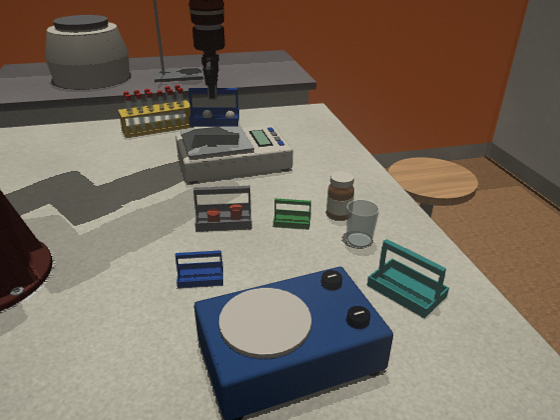

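View pics/wrist4.png

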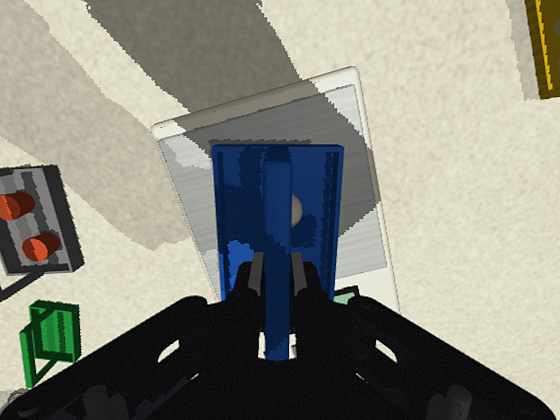

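View pics/top4.png

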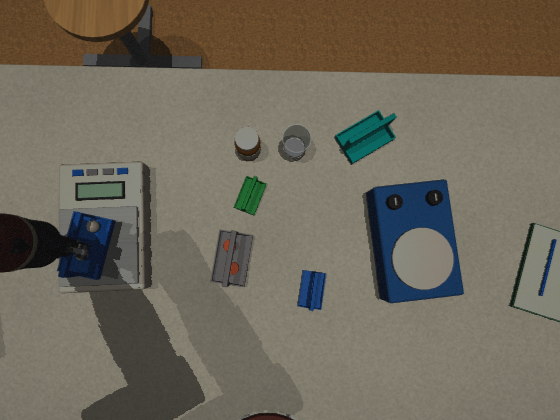

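The side view shows the tray level above the pan at (105,213), with both balls visible. Before lowering, I check the pan's middle against other pictures.

```bash
python3 - <<'E'
from h import *
print(ray("top",[[111,248]],0), ray("top",[[111,248]],.078))
# pan corners predicted in side & wrist
a=.0566;R=np.array([[np.cos(a),-np.sin(a)],[np.sin(a),np.cos(a)]])
C=np.array([[-.085,-.085],[.085,-.085],[.085,.085],[-.085,.085]])@R.T+[.502,.376]
P=np.c_[C,np.full(4,.078)]
for c,f in(("side","side0"),("wrist","wrist4")):
    im=cv2.imread(f"pics/{f}.png");q=proj(c,P);print(q.round())
    cv2.polylines(im,[q.round().astype(int)],True,(0,0,255),1)
    if c=="side": im=cv2.resize(im[110:190,160:310],None,fx=5,fy=5)
    cv2.imwrite(f"pics/chk_{c}.png",im)
E
```

```text
[[0.49832663 0.37773073 0.        ]] [[0.49792372 0.34885935 0.078     ]]
[[188. 156.]
 [254. 148.]
 [239. 124.]
 [180. 130.]]
[[154. 141.]
 [218. 307.]
 [385. 267.]
 [351.  83.]]
```

View pics/chk_side.png

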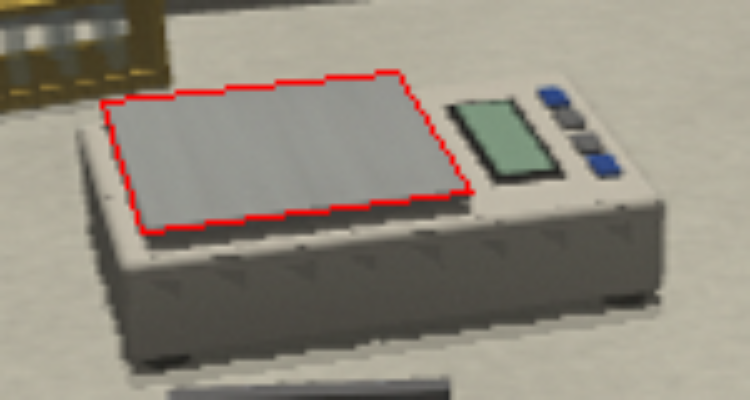

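View pics/chk_wrist.png

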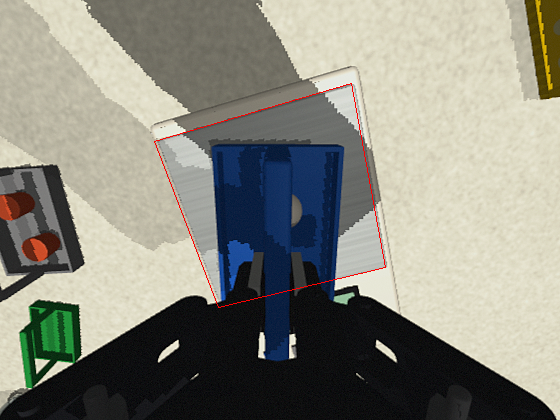

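The predicted pan outline matches in both the side and wrist views. Lowering.

```bash
python3 -m crank '[[[0.006,0,0.002,0,0],[0.006,0,0.006,0,0],[0.006,0,0.012,0,0],[0.006,0,0.019,0,0],[0.006,0,0.026,0,0],[0.006,0,0.033,0,0],[0.006,0,0.039,0,0],[0.006,0,0.043,0,0],[0.006,0,0.046,0,0],[0.006,0,0.048,0,0],[0.006,0,0.049,0,0],[0.006,0,0.049,0,0]]]'
python3 -m crank '[[[0.006,0,0.001,0,0],[0.006,0,0.002,0,0],[0.006,0,0.002,0,0]]]'
python3 -m crank '[[[0.006,0,0.001,0,0],[0.006,0,0.002,0,0],[0.006,0,0.002,0,0]]]'
```

```text
time: 12.95
ee_pos: [0.5021, 0.3759, 0.214]
orientation: [[0.206, 0.0, -0.978], [0.978, 0.0, 0.206], [0.0, -1.0, -0.0]]
contact_force: [-0.1, 0.3, -2.7]
finger_gap: 0.0109
time: 13.25
ee_pos: [0.502, 0.3759, 0.2118]
orientation: [[0.206, -0.0, -0.978], [0.978, -0.0, 0.206], [-0.0, -1.0, 0.0]]
contact_force: [-0.6, 0.1, -3.4]
finger_gap: 0.0112
time: 13.55
ee_pos: [0.5021, 0.3761, 0.2109]
orientation: [[0.206, 0.001, -0.979], [0.979, 0.001, 0.206], [0.001, -1.0, -0.001]]
contact_force: [-2.5, 0.0, 6.4]
finger_gap: 0.0108
```

Contact came at TCP z 0.211, which fits the 78 mm pan. Release.

```bash
python3 -m crank '[[[0.014,0,0,0,0],[0.018,0,0,0,0],[0.025,0,0,0,0],[0.035,0,0,0,0],[0.045,0,0,0,0],[0.055,0,0,0,0],[0.06,0,0,0,0],[0.06,0,0,0,0],[0.06,0,0,0,0]]]'
python3 -m crank '[[[0.06,0,-0.005,0,0],[0.06,0,-0.015,0,0],[0.06,0,-0.03,0,0],[0.06,0,-0.05,0,0],[0.06,0,-0.07,0,0],[0.06,0,-0.09,0,0],[0.06,0,-0.11,0,0],[0.06,0,-0.12,0,0],[0.06,0,-0.12,0,0]]]'
python3 rel.py 0.502 0.376 0.214 1.364
python3 - <<'E'
from h import *
for c in("top","side","wrist"):
    im=camera(c);cv2.imwrite(f"pics/{c}5.png",im[:,:,::-1])
im=cv2.imread("pics/wrist5.png")
s=cv2.imread("pics/side5.png");cv2.imwrite("pics/c_side5.png",cv2.resize(s[60:190,150:310],None,fx=4.5,fy=4.5,interpolation=cv2.INTER_CUBIC))
E
```

```text
time: 14.45
ee_pos: [0.502, 0.3759, 0.2099]
orientation: [[0.206, 0.0, -0.978], [0.978, -0.0, 0.206], [-0.0, -1.0, -0.0]]
contact_force: [0.7, -1.3, 0.4]
finger_gap: 0.0601
time: 15.35
ee_pos: [0.5026, 0.3762, 0.3318]
orientation: [[0.206, 0.003, -0.978], [0.978, 0.002, 0.206], [0.002, -1.0, -0.002]]
contact_force: [0.2, 0.4, 0.8]
finger_gap: 0.0603
t 15.35 pos [0.5026 0.3762 0.3318] yaw 1.363 shift [-0.0006  0.1178  0.0008] turn -0.001 q [0.53 0.48 0.2  1.29 0.   0.73] F [0.2 0.4 0.8] gap 0.06025181065993079
```

View pics/c_side5.png

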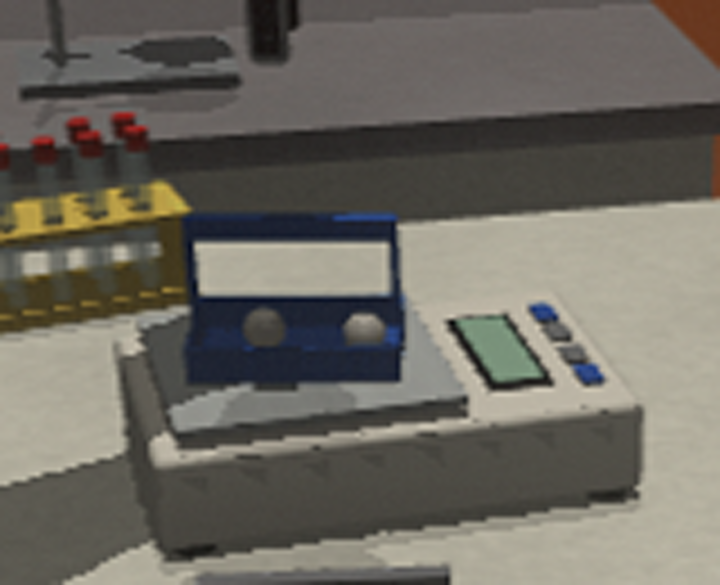

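View pics/wrist5.png

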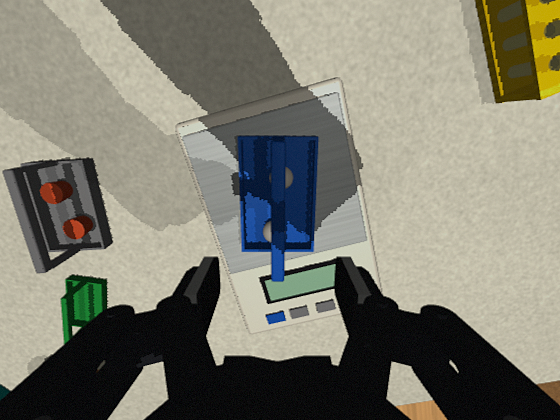

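```bash
python3 - <<'E'
from h import *
w=ray("wrist",[[237,136],[318,136],[314,250],[242,251]],.1);print("tray",w.mean(0).round(4))
p=ray("wrist",[[181,137],[335,93],[367,241],[233,274]],.078);print("pan",p.round(3).tolist(),p.mean(0).round(4))
s=read_state();print(s["time"],np.round(s["contact_force"],1))
close_job()
E
```

```text
tray [0.502  0.3763 0.1   ]
pan [[0.422, 0.288, 0.078], [0.413, 0.455, 0.078], [0.582, 0.467, 0.078], [0.592, 0.301, 0.078]] [0.5023 0.3778 0.078 ]
15.5 [ 0.3 -0.2 -0.3]
the job is handed in; nothing more can be done
```

I gripped the blue tray by its handle, carried it level at about 130 mm over the other things, and set it down on the weighing pan. I then released it, drew the gripper back 120 mm and handed the job in at 15.5 s.

- **Position:** in the last wrist picture the tray's centre is at (0.502, 0.376) and the pan's middle at (0.502, 0.378). That is about 2 mm apart, against 25 mm allowed.
- **Balls and level:** the last side picture shows the tray upright on the pan with both balls on its floor. The gripper is clear and the measured contact force is near zero.
- **Checks:** none failed. The balance network's reported spot agreed with my pan position to about 4 mm. In the first pictures the top, side and wrist views of the tray agreed to about 3 mm.

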